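# Find the loose hold-down bolt of the tape stand

## Task

The tape stand on this picture framer's bench wobbles because one of its three bolts has worked loose. Slide the big roll of brown tape up off the spindle and set it down flat on the bench, clear of the stand, then tap the caps of the bolts to find the loose one, which drops a little when tapped, and swing that bolt's cap up by its lug, past half-way to upright, so that the key can get in; finish while still holding it open. Leave the other caps shut and everything else on the bench where it is.

Things in the scene. Friction and masses are not known exactly. Their poses are not given: they have to be found in the camera images.
- stand: tape stand, dark three-footed iron casting fixed to the bench; origin on the bench under the spindle, z up. Round feet 40 mm across, 20 mm high, 68 mm from the axis at 0 (a), 120 (b), 240 degrees (c) from its x axis, counter-clockwise from above, each with a capped bolt; with the caps' lugs it reaches 103 mm from the axis. Hub 92 mm across, its ledge, which carries the roll, 34 mm above the bench
- spindle_tip (a point): tip of the stand's upright steel spindle, 100 mm above the bench; 12 mm thick, 28 mm below a height of 47 mm. At its foot, on the hub, a centring boss 72 mm across up to 40 mm above the bench locates the roll's hole. From here to 300 mm to the robot's right (-y) the bench is bare but for the listed bystanders
- roll_center (a point): centre of the big roll of brown tape, on its axis half-way up, z along the axis: rigid ring 150 mm across, 48 mm high, hole 76 mm, wall 37 mm; 0.28 to 0.56 kg. Starts on the hub, underside 34 mm and top 82 mm above the bench, over the three caps; only their lugs (tops at 44 mm, 16 mm outside the roll) stick out. 32 mm between the hole's wall and the spindle: room for a finger
- bolt_a (a joint): how far bolt a has dropped into its foot with its cap, m: 0 at the start, 0.005 dropped. Which of the bolts is loose changes from start to start and cannot be seen. A tight one does not yield to 25 N on its cap; the loose one gives way under about 6 N (tap with 8 to 10), drops 5 mm and stays down; a pull over 6 N would draw it up again
- cap_a (a joint): opening angle of the cap over bolt a, rad: 0 shut, 1.57 upright, 1.75 fully open; a light spring shuts it (about 0.4 N at the lug)
- cap_a_top (a point): middle of the top of black cap a, a disc 31 mm across, 31 mm above the bench while shut (26 mm once its bolt has dropped). x points away from the spindle, y along the hinge, z out of the top. 22 mm from here to the hub's edge, 23 mm to the lug
- cap_a_lug (a point): centre of cap a's upright thumb lug, 12 x 12 mm, 20 mm tall, part of the cap, 29 mm beyond its middle; 34 mm above the bench (29 mm once the bolt has dropped), only the bench below it, free on both y sides. Axes as cap_a_top. Swings up and inwards on a level hinge along y, which lies 45 mm nearer the spindle than this centre and 10 mm lower while shut
- bolt_b (a joint): how far bolt b has dropped into its foot with its cap, m: 0 at the start, 0.005 dropped. Which of the bolts is loose changes from start to start and cannot be seen. A tight one does not yield to 25 N on its cap; the loose one gives way under about 6 N (tap with 8 to 10), drops 5 mm and stays down; a pull over 6 N would draw it up again
- cap_b (a joint): opening angle of the cap over bolt b, rad: 0 shut, 1.57 upright, 1.75 fully open; a light spring shuts it (about 0.4 N at the lug)
- cap_b_top (a point): middle of the top of black cap b, a disc 31 mm across, 31 mm above the bench while shut (26 mm once its bolt has dropped). x points away from the spindle, y along the hinge, z out of the top. 22 mm from here to the hub's edge, 23 mm to the lug
- cap_b_lug (a point): centre of cap b's upright thumb lug, 12 x 12 mm, 20 mm tall, part of the cap, 29 mm beyond its middle; 34 mm above the bench (29 mm once the bolt has dropped), only the bench below it, free on both y sides. Axes as cap_b_top. Swings up and inwards on a level hinge along y, which lies 45 mm nearer the spindle than this centre and 10 mm lower while shut
- bolt_c (a joint): how far bolt c has dropped into its foot with its cap, m: 0 at the start, 0.005 dropped. Which of the bolts is loose changes from start to start and cannot be seen. A tight one does not yield to 25 N on its cap; the loose one gives way under about 6 N (tap with 8 to 10), drops 5 mm and stays down; a pull over 6 N would draw it up again
- cap_c (a joint): opening angle of the cap over bolt c, rad: 0 shut, 1.57 upright, 1.75 fully open; a light spring shuts it (about 0.4 N at the lug)
- cap_c_top (a point): middle of the top of black cap c, a disc 31 mm across, 31 mm above the bench while shut (26 mm once its bolt has dropped). x points away from the spindle, y along the hinge, z out of the top. 22 mm from here to the hub's edge, 23 mm to the lug
- cap_c_lug (a point): centre of cap c's upright thumb lug, 12 x 12 mm, 20 mm tall, part of the cap, 29 mm beyond its middle; 34 mm above the bench (29 mm once the bolt has dropped), only the bench below it, free on both y sides. Axes as cap_c_top. Swings up and inwards on a level hinge along y, which lies 45 mm nearer the spindle than this centre and 10 mm lower while shut
- spray: white spray bottle with a yellow trigger head, 84 mm across, 238 mm tall, a bystander; origin under its centre on the bench
- glue: white glue bottle with a red nozzle, 60 mm across, 158 mm tall, a bystander; origin under its centre on the bench
- tape_measure: yellow pocket tape measure standing on edge, 70 x 38 mm, 64 mm tall, a bystander; origin under its centre on the bench
- hex_key: dark L-shaped hex key lying flat, 110 x 34 mm, 8 mm thick, a bystander; origin under its centre on the bench
- corner_sample: L-shaped corner sample of dark and gilt frame moulding, 95 x 95 mm, 22 mm thick, a bystander; origin under its centre on the bench
- screwdriver: black screwdriver lying flat, 200 mm long along its x axis, 26 mm thick, a bystander; origin under its middle on the bench
- screw_jar: small jar with a steel lid, 52 mm across, 65 mm tall, a bystander; origin under its centre on the bench
- masking_roll: small cream roll of masking tape lying flat, 72 mm across, 25 mm high, a bystander; origin under its centre on the bench

How it is judged:
By the outcome, as a careful person would: the job done as asked, in the order asked, and still so for the second after the job is handed in, while the arm keeps its last pose, push and grip.
It also fails if it takes over 67 s, if anything falls off the work surface, if the arm or the gripper's body presses on something with over 40 N, if the wrist force passes 120 N, or if a joint passes its speed limit or range.

## Robot

A 6-joint arm with a two-finger parallel gripper is mounted at the origin on the work surface. World frame = base frame: x ahead of the robot, y to its left, z up, the work surface at z = 0. Lengths are in m, angles in rad, forces in N, time in s.
With the tool pointing down it reaches from about 0.3 to 0.775 m from the base axis. Payload 14.6 kg.
Tool frame: the origin (TCP) lies at the centre of the arm's flange, where the gripper is bolted on; the fingertips stand 199 mm ahead of it and the grasp point (between the pads) lies 180 mm ahead of it; z points along the fingers, y is the line along which they close (so a half turn about z gives the same grasp; the last joint's range is limited). The gripper opens to 94 mm and grips with 3 to 60 N. Pads are 16 mm wide; open, the fingers measure 119 mm over their backs; the gripper's body (75 mm by 177 mm) begins 78 mm behind the grasp point.
Start: joints at [1.106, 0.3, 1.521, -0, 1.321, -0.067], TCP at [0.213, 0.507, 0.405] pointing down, gripper open.
Joint ranges: [-3.03, 3.03], [-0.79, 2.21], [0.23, 2.52], [-1.04, 4.18], [0, 3.07], [-2.55, 2.55]. Speed limits (rad/s): [2.22, 2.22, 2.57, 3.14, 3.14, 3.14].

## Interface

Orientations are given as [roll, pitch, yaw] about the fixed x, y, z axes, in that order (R = Rz(yaw) Ry(pitch) Rx(roll)).
In Python, from station import ctrl gives the robot as it stands. The module is installed in compiled form; this text tells all that it offers.
- The arm moves only by the tool servo_tool, never from a script. Its argument "motion" is a list of rows, each a list of 5 numbers: the closure, from 0 (fully open) to 1 (shut), then the shift along the world's x, y, z in cm, then the turn about the world's z in degrees. A call has 1 to 20 rows; each row is the pose to reach, as a shift and turn from the pose commanded when the call began; what a row does not reach only later rows make up. A row lasts 1/8 s, in which the tool goes at most 62.5 mm and 10.7 degrees, less where a joint would pass 70% of its speed; a pose out of reach is approached as far as the arm can. A call with a gripper value outside its range is refused whole. The fingers move at their own pace and stop on an object; "squeeze" is the grip in N (left out, the last holds). Time passes only in rows, so rows that repeat a pose let the fingers close. It gives the time, the measured TCP pose, the force, the opening and the grip force at its end, in the units of the state.
- ctrl.get_obs(): the state, without advancing time (a new reading comes with each control period).
- ctrl.camera(name): name is "scene" or "top" or "wrist"; returns a dict with "image" (384x512x3 uint8, red, green, blue), "fx", "fy", "cx", "cy" (pixels), "camera_from_world" (4x4, takes a point from world to camera coordinates); the wrist camera has in their place "hand_eye" (4x4, takes a point from camera to tool coordinates, whose origin is the TCP and whose axes are the flange's). Camera axes: x right, y up, looking along -z (the intrinsics and any distortion apply to the point x, -y, -z); pixel columns grow to the right and rows downward; lengths in m; the calibration is good to about 2 mm. A picture is of the moment at which its call begins: read the wrist's pose just before it. There is no depth.
- ctrl.hand_in(): hands the job in; it is judged then, once.
The state is a dict: "time_s": time; "qpos": joint angles; "joint_vel": joint speeds; "tau": joint torques, N m; "ee_pos": TCP position; "eef_rot": TCP orientation; "force": force on the tool from outside, world axes, zero at the start; "moment": the same for the moment, N m; "grip_width": finger opening in m; "grip_force": force on a finger pad.
Only numpy, scipy, OpenCV 4.12 (cv2) and the standard library are available. Lean on these libraries where they do the work, as an engineer would, in place of code of your own. Each camera call takes 0.05 s, during which the arm holds its last target. There are 200 camera calls.

## Working session

There is one attempt and no reset: what is moved stays moved. The work goes in short steps, Python scripts to look and compute and a tool call to move; the robot and the scene stay as the last step left them, time stands still between calls to the robot, and variables do not carry over. Pictures are saved under pics/ and viewed, at most 10 in all, crops included, and the job is handed in when it is done.

Besides the shell and the picture viewer there is one more tool, called after "Emit:" by a JSON object that holds its "name" and its "arguments", one argument or row to a line. servo_tool: Moves the arm, as the interface text tells. Its arguments: {"type":"object","properties":{"motion":{"type":"array","items":{"type":"array","items":{"type":"number"}}},"squeeze":{"type":"number"}},"required":["motion"]}

```bash
mkdir -p pics
cat > h.py <<'E'
import numpy as np, cv2
from station import ctrl
def snap(n,fn=None):
    c=ctrl.camera(n)
    if fn: cv2.imwrite('pics/'+fn,cv2.cvtColor(c['image'],cv2.COLOR_RGB2BGR))
    return c
def ray(c,u,v,z,T=None):
    M=np.linalg.inv(c['camera_from_world']) if T is None else T
    d=M[:3,:3]@np.array([(u-c['cx'])/c['fx'],-(v-c['cy'])/c['fy'],-1]); o=M[:3,3]
    return o+d*(z-o[2])/d[2]
def proj(c,p):
    q=(c['camera_from_world']@np.append(p,1))[:3]
    return c['cx']+c['fx']*q[0]/-q[2], c['cy']-c['fy']*q[1]/-q[2]
E
python3 - <<'E'
from h import *
a=snap('top','t0.png');b=snap('scene','s0.png')
print({k:v for k,v in a.items() if k!='image'},{k:v for k,v in b.items() if k!='image'})
print(ctrl.get_obs())
E
```

```text
{'fx': 483.0677643293468, 'fy': 483.0677643293468, 'cx': 248.65255458926725, 'cy': 185.60011548427633, 'camera_from_world': array([[ 0.00549296, -0.99997814,  0.00368014,  0.04709017],
       [ 0.99831033,  0.00569661,  0.05782767, -0.54141475],
       [-0.05784737,  0.00335628,  0.9983198 , -1.20492499],
       [ 0.        ,  0.        ,  0.        ,  1.        ]])} {'fx': 383.5229092706672, 'fy': 383.5229092706672, 'cx': 250.5251644895512, 'cy': 200.21157610896515, 'camera_from_world': array([[-0.3464339 ,  0.93807338,  0.00137537,  0.13462802],
       [-0.80078237, -0.29649486,  0.52042137,  0.40251072],
       [ 0.48860122,  0.17919023,  0.85390849, -1.20280005],
       [ 0.        ,  0.        ,  0.        ,  1.        ]])}
{'time_s': 0.1, 'qpos': array([ 1.10640272e+00,  3.00415912e-01,  1.52151134e+00, -7.87485765e-07,
        1.32067638e+00, -6.66090439e-02]), 'joint_vel': array([-0.00142178, -0.00125114, -0.00095427, -0.00050454,  0.00108642,
       -0.00048887]), 'tau': array([ 1.76840651e-03, -5.32644296e+01, -3.53279579e+01,  7.10426434e-02,
        2.34771747e-02, -5.97395865e-05]), 'ee_pos': array([0.2130531 , 0.50703075, 0.404146  ]), 'eef_rot': array([-3.14058386e+00, -6.65295601e-05,  2.74380825e+00]), 'force': array([ 0.02407905, -0.28024828, -0.00478816]), 'moment': array([ 0.01463766,  0.04522654, -0.01457659]), 'grip_force': 0.0, 'grip_width': 0.09402620590522869}
```

View pics/t0.png

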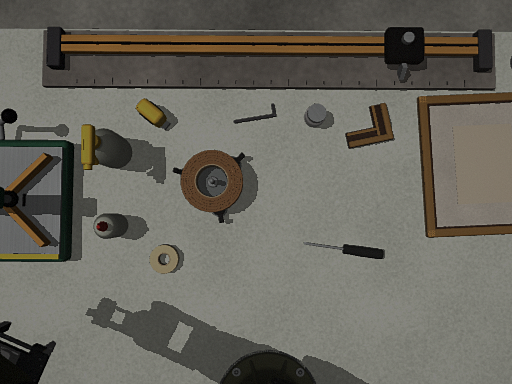

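View pics/s0.png

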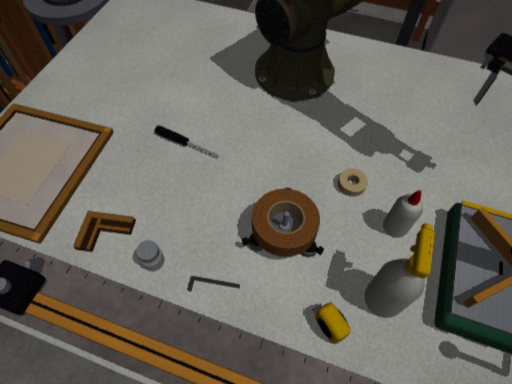

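Roll near (212,181) in the top view, with lugs at about (177,170), (241,156) and (221,217). The right side, around (300,185), is bare.

Run:
```python
from h import *
a=ctrl.camera('top');im=a['image'];hsv=cv2.cvtColor(im,cv2.COLOR_RGB2HSV)
m=cv2.inRange(hsv,(3,70,40),(18,255,255));m[:140]=0;m[225:]=0;m[:,:165]=0;m[:,260:]=0
cs=max(cv2.findContours(m,cv2.RETR_EXTERNAL,cv2.CHAIN_APPROX_NONE)[0],key=cv2.contourArea)
pts=np.array([ray(a,*p[0],.082)[:2] for p in cs])
(x,y),r=cv2.minEnclosingCircle((pts*1000).astype(np.float32));print('enc',x,y,r)
A=np.c_[2*pts,np.ones(len(pts))];s=np.linalg.lstsq(A,(pts**2).sum(1),rcond=None)[0];print('ls',s[:2],np.sqrt(s[2]+s[0]**2+s[1]**2))
# inner hole
ht=cv2.findContours(m,cv2.RETR_CCOMP,cv2.CHAIN_APPROX_NONE);
for c,h in zip(ht[0],ht[1][0]):
  if h[3]>=0 and cv2.contourArea(c)>300:
    p=np.array([ray(a,*q[0],.082)[:2] for q in c]);print('hole',cv2.minEnclosingCircle((p*1000).astype(np.float32)))
# lugs: dark pixels near the roll
d=(im.max(2)<45).astype(np.uint8);c0=s[:2]
n,l,st,ce=cv2.connectedComponentsWithStats(d)
for i in range(1,n):
  p=ray(a,*ce[i],.044)[:2]-c0
  if np.hypot(*p)<.13 and st[i,4]>8: print(st[i],ce[i],p,np.hypot(*p),np.degrees(np.arctan2(p[1],p[0])))
big=cv2.resize(im[135:235,155:270],None,fx=6,fy=6,interpolation=cv2.INTER_CUBIC)
cv2.imwrite('pics/t0c.png',cv2.cvtColor(big,cv2.COLOR_RGB2BGR))
for n,u,v,z in [('spray',112,148,.1),('jar',316,112,.065),('sd',310,243,.01),('sdh',364,251,.02),('corner',350,135,.02),('hex',240,122,0),('mask',163,259,.025)]: print(n,ray(a,u,v,z))
```

```text
enc 548.8370361328125 139.4812469482422 74.7833023071289
ls [0.54907241 0.13959713] 0.07328503669092504
hole ((549.04150390625, 140.0655975341797), 41.95378494262695)
[232 153  13  16  72] [238.97222222 159.        ] [ 0.05624082 -0.06505618] 0.0859961447911943 -49.15670765922252
[196 165  25  32 267] [204.23220974 178.49438202] [0.00737019 0.0203848 ] 0.021676251399260087 70.12237177117245
[173 168   9   6  42] [177.19047619 170.5952381 ] [0.02655067 0.0873861 ] 0.09133054224687116 73.0995503986725
[215 180  11   7  38] [220.65789474 182.84210526] [-0.00315291 -0.0202548 ] 0.020498723138306554 -98.84779566667578
[214 197  25  26 100] [222.24 213.1 ] [-0.07768279 -0.02480371] 0.08154654991637743 -162.2919882104356
spray [0.62328332 0.37334911 0.1       ]
jar [ 0.71961438 -0.11351617  0.065     ]
sd [ 0.39734771 -0.10540897  0.01      ]
sdh [ 0.37876042 -0.23913005  0.02      ]
corner [ 0.67082403 -0.20604627  0.02      ]
hex [0.7061754  0.07328028 0.        ]
mask [0.3567872  0.26187088 0.025     ]
```

View pics/t0c.png

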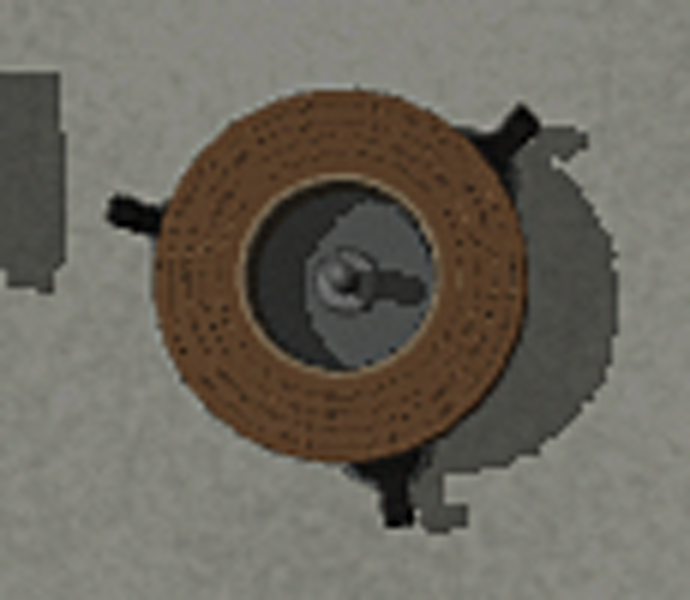

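The roll centre is (0.549, 0.140) and the lugs lie at azimuths of about 72°, -48° and -168°. I'll grasp the wall at -108°, midway between two lugs.

Emit:
{"name": "servo_tool", "arguments": {
  "motion": [
    [0.38, 4, -5.3, 0, 5],
    [0.38, 8, -10.6, 0, 5],
    [0.38, 12, -15.9, 0, 5],
    [0.38, 16, -21.2, 0, 5],
    [0.38, 20, -26.4, 0, 5],
    [0.38, 24, -31.7, 0, 5],
    [0.38, 28, -37, 0, 5],
    [0.38, 31.9, -42.1, 0, 5],
    [0.38, 31.9, -42.1, -3, 5],
    [0.38, 31.9, -42.1, -6, 5],
    [0.38, 31.9, -42.1, -6, 5],
    [0.38, 31.9, -42.1, -6, 5]
  ],
  "squeeze": 60
}}

```text
time_s: 1.65
ee_pos: [0.5322, 0.0864, 0.3459]
eef_rot: [3.141, 0.001, 2.832]
force: [0.3, -0.1, 0.8]
grip_width: 0.058
grip_force: 0.0
```

Emit:
{"name": "servo_tool", "arguments": {
  "motion": [
    [0.38, 0, 0, -4, 0],
    [0.38, 0, 0, -7, 0],
    [0.38, 0, 0, -9.4, 0],
    [0.38, 0, 0, -9.4, 0]
  ]
}}

```text
time_s: 2.15
ee_pos: [0.532, 0.0864, 0.2507]
eef_rot: [-3.141, -0.001, 2.832]
force: [-0.3, -0.6, 0.0]
grip_width: 0.0585
grip_force: 0.0
```

Emit:
{"name": "servo_tool", "arguments": {
  "motion": [
    [0.7, 0, 0, 0, 0],
    [0.7, 0, 0, 0, 0],
    [0.7, 0, 0, 0, 0],
    [0.7, 0, 0, 0, 0],
    [0.7, 0, 0, 0, 0]
  ],
  "squeeze": 60
}}

```text
time_s: 2.78
ee_pos: [0.5323, 0.086, 0.252]
eef_rot: [3.141, 0.002, 2.831]
force: [-2.8, -1.4, 7.7]
grip_width: 0.0379
grip_force: 57.4
```

Emit:
{"name": "servo_tool", "arguments": {
  "motion": [
    [0.7, 0, 0, 1, 0],
    [0.7, 0, 0, 2.5, 0],
    [0.7, 0, 0, 4, 0],
    [0.7, 0, 0, 5.5, 0],
    [0.7, 0, 0, 7, 0],
    [0.7, 0, 0, 8.5, 0],
    [0.7, 0, 0, 9.5, 0],
    [0.7, 0, 0, 9.5, 0],
    [0.7, 0, 0, 9.5, 0]
  ]
}}

```text
time_s: 3.9
ee_pos: [0.532, 0.086, 0.3451]
eef_rot: [-3.141, -0.001, 2.831]
force: [-1.0, 0.6, -3.2]
grip_width: 0.0382
grip_force: 57.4
```

Run:
```python
from h import *
snap('scene','s1.png')
```

```text
(no output)
```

View pics/s1.png

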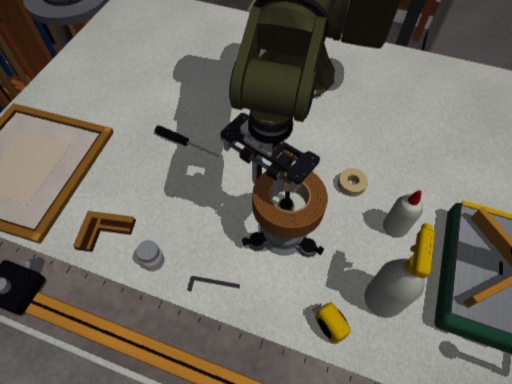

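The roll is held level above the spindle tip. Carrying it about 23 cm to -y.

Emit:
{"name": "servo_tool", "arguments": {
  "motion": [
    [0.7, 0, 0, 1, 0],
    [0.7, 0, -2, 1.5, 0],
    [0.7, 0, -5, 1.5, 0],
    [0.7, 0, -8, 1.5, 0],
    [0.7, 0, -11, 1.5, 0],
    [0.7, 0, -14, 1.5, 0],
    [0.7, 0, -17, 1.5, 0],
    [0.7, 0, -20, 1, 0],
    [0.7, 0, -22, -1, 0],
    [0.7, 0, -23, -4, 0],
    [0.7, 0, -23, -7, 0],
    [0.7, 0, -23, -9.5, 0],
    [0.7, 0, -23, -11, 0],
    [0.7, 0, -23, -11.8, 0],
    [0.7, 0, -23, -12.2, 0],
    [0.7, 0, -23, -12.4, 0],
    [0.7, 0, -23, -12.4, 0]
  ]
}}

```text
time_s: 6.08
ee_pos: [0.5321, -0.1439, 0.222]
eef_rot: [-3.142, 0.001, 2.831]
force: [0.5, -0.5, -3.2]
grip_width: 0.0382
grip_force: 57.4
```

Emit:
{"name": "servo_tool", "arguments": {
  "motion": [
    [0.7, 0, 0, -0.2, 0],
    [0.7, 0, 0, -0.3, 0],
    [0.7, 0, 0, -0.3, 0]
  ]
}}

```text
time_s: 6.45
ee_pos: [0.532, -0.1439, 0.2186]
eef_rot: [3.142, -0.0, 2.831]
force: [-0.3, 0.3, -3.6]
grip_width: 0.0381
grip_force: 57.4
```

Emit:
{"name": "servo_tool", "arguments": {
  "motion": [
    [0.7, 0, 0, -0.1, 0],
    [0.7, 0, 0, -0.2, 0],
    [0.7, 0, 0, -0.2, 0]
  ]
}}

```text
time_s: 6.82
ee_pos: [0.5321, -0.144, 0.218]
eef_rot: [-3.142, 0.0, 2.831]
force: [-8.0, 2.5, 15.0]
grip_width: 0.038
grip_force: 57.8
```

Emit:
{"name": "servo_tool", "arguments": {
  "motion": [
    [0.7, 0, 0, 0.1, 0],
    [0.38, 0, 0, 0.1, 0],
    [0.38, 0, 0, 0.1, 0],
    [0.38, 0, 0, 0.1, 0],
    [0.38, 0, 0, 4, 0],
    [0.38, 0, 0, 8, 0],
    [1, 0, 0, 12, 0],
    [1, 0, 0, 12, 0],
    [1, 0, 0, 12, 0]
  ]
}}

```text
time_s: 7.95
ee_pos: [0.5319, -0.1439, 0.3358]
eef_rot: [3.142, -0.001, 2.831]
force: [-0.0, 0.2, 0.2]
grip_width: 0.0315
grip_force: 0.0
```

Run:
```python
from h import *
a=snap('top');im=a['image']
big=cv2.resize(im[135:235,155:285],None,fx=6,fy=6,interpolation=cv2.INTER_CUBIC)
cv2.imwrite('pics/t1c.png',cv2.cvtColor(big,cv2.COLOR_RGB2BGR))
```

```text
(no output)
```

View pics/t1c.png

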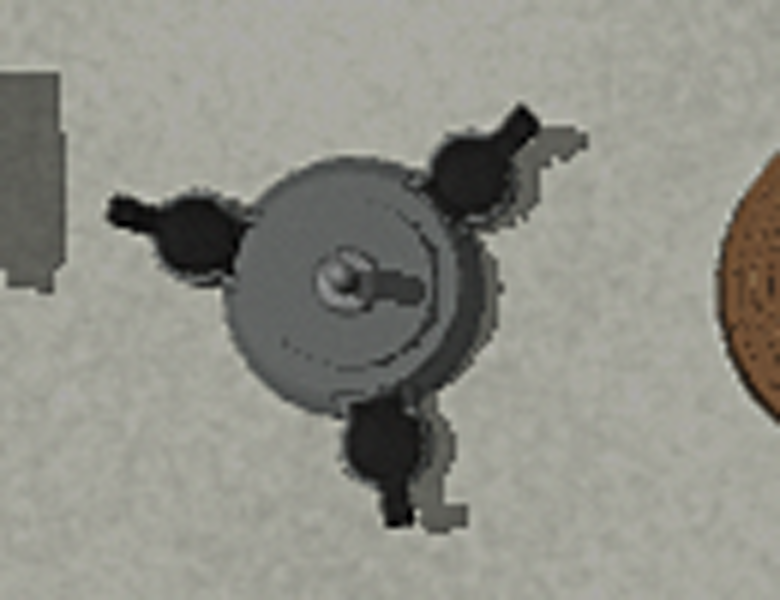

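Stand uncovered: caps at crop pixels (200,235), (475,172) and (385,442), lugs at (122,212), (525,120) and (398,512). The roll lies at the right.

Run:
```python
from h import *
from scipy.optimize import least_squares
a=ctrl.camera('top')
o=[(200,235,.031,72,68),(475,172,.031,-48,68),(385,442,.031,-168,68),(122,212,.044,72,97),(523,122,.044,-48,97),(398,514,.044,-168,97)]
P=[ray(a,155+(u+.5)/6-.5,135+(v+.5)/6-.5,z)[:2] for u,v,z,_,_ in o]
f=lambda s:np.concatenate([s[:2]+r/1e3*np.array([np.cos(np.radians(t)+s[2]),np.sin(np.radians(t)+s[2])])-p for p,(_,_,_,t,r) in zip(P,o)])
s=least_squares(f,[.549,.14,0]).x;print(s[:2],np.degrees(s[2]),(f(s)*1e3).round(1))
for t in (72,-48,-168):
  az=np.radians(t)+s[2];e=np.array([np.cos(az),np.sin(az)])
  for r in (52,68,97):print(t,r,(s[:2]+r/1e3*e).round(4))
  print('yaw',np.degrees(az))   # tool y tangential: yaw=az (mod 180)
print(ctrl.get_obs()['qpos'].round(2))
```

```text
[0.54917783 0.13870417] 0.7851179360271959 [ 0.3  1.7 -0.7  1.  -0.5 -0.6  0.6 -1.3 -0.5 -0.2  0.7 -0.7]
72 52 [0.5646 0.1884]
72 68 [0.5693 0.2037]
72 97 [0.5779 0.2314]
yaw 72.7851179360272
-48 52 [0.5845 0.1005]
-48 68 [0.5954 0.0888]
-48 97 [0.6151 0.0675]
yaw -47.21488206397281
-168 52 [0.4985 0.1272]
-168 68 [0.4829 0.1237]
-168 97 [0.4546 0.1172]
yaw -167.21488206397282
[-0.33  0.37  1.6   0.    1.18 -1.59]
```

Emit:
{"name": "servo_tool", "arguments": {
  "motion": [
    [1, 1.5, 5, 0, 0],
    [1, 3, 10, 0, 0],
    [1, 4.5, 15, 0, 0],
    [1, 6, 20, 0, 0],
    [1, 6.35, 23.3, 0, 0],
    [1, 6.35, 23.3, -4, 0],
    [1, 6.35, 23.3, -8, 0],
    [1, 6.35, 23.3, -9.8, 0],
    [1, 6.35, 23.3, -9.8, 0],
    [1, 6.35, 23.3, -9.8, 0]
  ]
}}

```text
time_s: 9.3
ee_pos: [0.596, 0.089, 0.24]
eef_rot: [3.141, 0.002, 2.831]
force: [-0.1, 0.2, -0.6]
grip_width: 0.0003
grip_force: 0.0
```

Emit:
{"name": "servo_tool", "arguments": {
  "motion": [
    [1, 0, 0, -0.3, 0],
    [1, 0, 0, -0.6, 0],
    [1, 0, 0, -0.6, 0],
    [1, 0, 0, -0.6, 0]
  ]
}}

```text
time_s: 9.8
ee_pos: [0.5956, 0.0891, 0.2327]
eef_rot: [3.142, 0.0, 2.831]
force: [-0.5, -0.3, -0.0]
grip_width: 0.0002
grip_force: 0.0
```

Emit:
{"name": "servo_tool", "arguments": {
  "motion": [
    [1, 0, 0, -0.1, 0],
    [1, 0, 0, -0.1, 0]
  ]
}}

```text
time_s: 10.05
ee_pos: [0.5956, 0.089, 0.2316]
eef_rot: [-3.142, -0.0, 2.831]
force: [-0.7, 0.0, 0.5]
grip_width: 0.0005
grip_force: 0.0
```

Emit:
{"name": "servo_tool", "arguments": {
  "motion": [
    [1, 0, 0, -0.1, 0],
    [1, 0, 0, -0.1, 0]
  ]
}}

```text
time_s: 10.3
ee_pos: [0.5956, 0.089, 0.2306]
eef_rot: [-3.142, -0.0, 2.831]
force: [-1.0, 0.4, -0.5]
grip_width: 0.0005
grip_force: 0.0
```

Emit:
{"name": "servo_tool", "arguments": {
  "motion": [
    [1, 0, 0, -0.05, 0],
    [1, 0, 0, -0.05, 0]
  ]
}}

```text
time_s: 10.55
ee_pos: [0.5956, 0.089, 0.2304]
eef_rot: [3.142, 0.0, 2.831]
force: [-1.2, 0.0, 2.3]
grip_width: 0.0007
grip_force: 1.6
```

Emit:
{"name": "servo_tool", "arguments": {
  "motion": [
    [1, 0, 0, -0.05, 0],
    [1, 0, 0, -0.05, 0]
  ]
}}

```text
time_s: 10.8
ee_pos: [0.5956, 0.089, 0.2302]
eef_rot: [3.141, 0.001, 2.831]
force: [-2.9, -0.5, 6.3]
grip_width: 0.0005
grip_force: 3.4
```

Emit:
{"name": "servo_tool", "arguments": {
  "motion": [
    [1, 0, 0, -0.04, 0],
    [1, 0, 0, -0.04, 0]
  ]
}}

```text
time_s: 11.05
ee_pos: [0.5956, 0.089, 0.23]
eef_rot: [3.141, 0.001, 2.831]
force: [-4.0, -1.4, 9.5]
grip_width: 0.0007
grip_force: 4.8
```

Emit:
{"name": "servo_tool", "arguments": {
  "motion": [
    [1, 0, 0, -0.03, 0],
    [1, 0, 0, -0.03, 0],
    [1, 0, 0, -0.03, 0]
  ]
}}

```text
time_s: 11.42
ee_pos: [0.5957, 0.089, 0.2299]
eef_rot: [3.141, 0.001, 2.831]
force: [-3.9, 0.1, 10.6]
grip_width: 0.0003
grip_force: 5.8
```

Cap at -48° is tight (over 10 N, no drop). Next is the cap at -168°.

Emit:
{"name": "servo_tool", "arguments": {
  "motion": [
    [1, 0, 0, 5, 0],
    [1, 0, 0, 9, 0],
    [1, -4, 1.2, 9, 0],
    [1, -8, 2.5, 9, 0],
    [1, -11.25, 3.5, 9, 0],
    [1, -11.25, 3.5, 5, 0],
    [1, -11.25, 3.5, 2, 0],
    [1, -11.25, 3.5, 0.6, 0],
    [1, -11.25, 3.5, 0.3, 0],
    [1, -11.25, 3.5, 0.2, 0],
    [1, -11.25, 3.5, 0.2, 0]
  ]
}}

```text
time_s: 12.8
ee_pos: [0.4833, 0.1241, 0.2317]
eef_rot: [3.141, 0.001, 2.831]
force: [-0.1, 0.8, 0.9]
grip_width: 0.0004
grip_force: 0.0
```

Emit:
{"name": "servo_tool", "arguments": {
  "motion": [
    [1, 0, 0, -0.1, 0],
    [1, 0, 0, -0.15, 0],
    [1, 0, 0, -0.15, 0]
  ]
}}

```text
time_s: 13.18
ee_pos: [0.4832, 0.1241, 0.2299]
eef_rot: [3.141, 0.001, 2.831]
force: [-0.8, -0.5, 5.8]
grip_width: 0.0009
grip_force: 2.5
```

Emit:
{"name": "servo_tool", "arguments": {
  "motion": [
    [1, 0, 0, -0.05, 0],
    [1, 0, 0, -0.05, 0]
  ]
}}

```text
time_s: 13.42
ee_pos: [0.4832, 0.1241, 0.2294]
eef_rot: [3.141, 0.001, 2.831]
force: [-0.5, -0.7, 5.3]
grip_width: 0.0007
grip_force: 2.4
```

Emit:
{"name": "servo_tool", "arguments": {
  "motion": [
    [1, 0, 0, -0.02, 0],
    [1, 0, 0, -0.02, 0]
  ]
}}

```text
time_s: 13.68
ee_pos: [0.4832, 0.1241, 0.2291]
eef_rot: [3.141, 0.001, 2.831]
force: [-0.4, 0.0, 5.1]
grip_width: 0.0003
grip_force: 2.5
```

Force stays flat while the tip sinks, so this one seems to be yielding. Pressing on.

Emit:
{"name": "servo_tool", "arguments": {
  "motion": [
    [1, 0, 0, -0.1, 0],
    [1, 0, 0, -0.2, 0],
    [1, 0, 0, -0.2, 0]
  ]
}}

```text
time_s: 14.05
ee_pos: [0.4832, 0.1241, 0.227]
eef_rot: [3.141, 0.001, 2.831]
force: [0.9, 0.3, 3.7]
grip_width: 0.0007
grip_force: 2.0
```

Emit:
{"name": "servo_tool", "arguments": {
  "motion": [
    [1, 0, 0, -0.1, 0],
    [1, 0, 0, -0.2, 0],
    [1, 0, 0, -0.2, 0]
  ]
}}

```text
time_s: 14.42
ee_pos: [0.4832, 0.1241, 0.2252]
eef_rot: [3.141, 0.001, 2.831]
force: [-0.9, -0.3, 7.5]
grip_width: 0.0001
grip_force: 4.0
```

Emit:
{"name": "servo_tool", "arguments": {
  "motion": [
    [1, 0, 0, -0.05, 0],
    [1, 0, 0, -0.05, 0],
    [1, 0, 0, -0.05, 0]
  ]
}}

```text
time_s: 14.8
ee_pos: [0.4832, 0.1241, 0.225]
eef_rot: [3.141, 0.001, 2.831]
force: [-3.5, -1.4, 14.0]
grip_width: 0.0004
grip_force: 6.7
```

The -168° bolt has dropped 5 mm and is now firm, so it's the loose one. Moving over its lug, turned so the fingers close along the hinge.

Emit:
{"name": "servo_tool", "arguments": {
  "motion": [
    [1, 0, 0, 3, 0],
    [0.57, 0, 0, 6, 8],
    [0.57, -1.5, -0.4, 6, 16],
    [0.57, -2.85, -0.65, 6, 24],
    [0.57, -2.85, -0.65, 6, 30.6],
    [0.57, -2.85, -0.65, 6, 30.6],
    [0.57, -2.85, -0.65, 6, 30.6]
  ],
  "squeeze": 3
}}

```text
time_s: 15.68
ee_pos: [0.4546, 0.1176, 0.2841]
eef_rot: [3.142, -0.0, -2.921]
force: [-0.2, 1.2, 0.5]
grip_width: 0.0407
grip_force: 0.0
```

Run:
```python
from h import *
from scipy.spatial.transform import Rotation as R
o=ctrl.get_obs();c=snap('wrist','w1.png')
T=np.eye(4);T[:3,:3]=R.from_euler('xyz',o['eef_rot']).as_matrix();T[:3,3]=o['ee_pos'];T=T@c['hand_eye']
c['camera_from_world']=np.linalg.inv(T)
print(o['ee_pos'],o['eef_rot'],proj(c,[.4546,.1172,.039]),proj(c,[.4829,.1237,.026]))
np.save('T.npy',T)
```

```text
[0.4546032  0.11755322 0.28407198] [ 3.14158256e+00 -3.26052659e-04 -2.92063184e+00] (np.float64(262.3578210235062), np.float64(214.03268487627372)) (np.float64(262.4919345930237), np.float64(246.2296692642767))
```

View pics/w1.png

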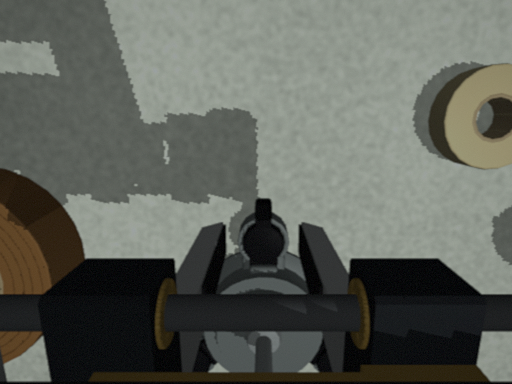

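The lug is at (263,207), centred between the fingers (tips near 222 and 305). Descending and closing gently.

Emit:
{"name": "servo_tool", "arguments": {
  "motion": [
    [0.57, 0, 0, -3, 0],
    [0.57, 0, 0, -5.3, 0],
    [0.57, 0, 0, -6.2, 0],
    [0.57, 0, 0, -6.2, 0],
    [0.95, 0, 0, -6.2, 0],
    [0.95, 0, 0, -6.2, 0],
    [0.95, 0, 0, -6.2, 0],
    [0.95, 0, 0, -6.2, 0]
  ],
  "squeeze": 3
}}

```text
time_s: 16.73
ee_pos: [0.4545, 0.1178, 0.2225]
eef_rot: [3.141, 0.0, -2.918]
force: [-0.9, 5.5, 0.6]
grip_width: 0.012
grip_force: 3.0
```

Emit:
{"name": "servo_tool", "arguments": {
  "motion": [
    [0.95, 0, 0.05, 0, 0],
    [0.95, 0.1, 0.07, 0.38, 0],
    [0.95, 0.23, 0.1, 0.76, 0],
    [0.95, 0.4, 0.15, 1.13, 0],
    [0.95, 0.59, 0.19, 1.48, 0],
    [0.95, 0.82, 0.24, 1.8, 0],
    [0.95, 1.07, 0.29, 2.11, 0],
    [0.95, 1.07, 0.29, 2.11, 0]
  ]
}}

```text
time_s: 17.73
ee_pos: [0.4654, 0.1205, 0.2436]
eef_rot: [3.142, 0.0, -2.918]
force: [-0.8, 3.3, 0.8]
grip_width: 0.012
grip_force: 3.0
```

Run:
```python
from h import *
c=snap('scene');im=c['image'];u,v=proj(c,[.48,.125,.05]);u,v=int(u),int(v)
b=snap('wrist')['image']
g=cv2.resize(im[v-35:v+35,u-35:u+35],(400,400),interpolation=cv2.INTER_CUBIC)
cv2.imwrite('pics/x1.png',cv2.cvtColor(np.hstack([g,cv2.resize(b[150:350,160:360],(400,400))]),cv2.COLOR_RGB2BGR))
```

```text
(no output)
```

View pics/x1.png

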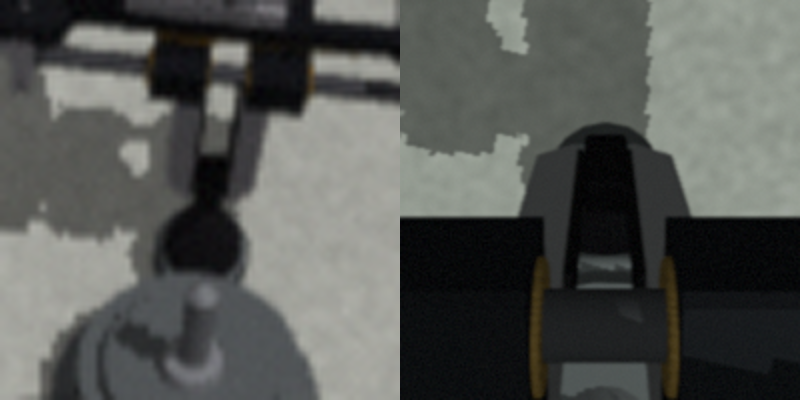

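The lug is between the pads and the cap is tilting with it. Continuing the arc to about 70°.

Emit:
{"name": "servo_tool", "arguments": {
  "motion": [
    [0.95, 0.28, 0.08, 0.29, 0],
    [0.95, 0.58, 0.16, 0.55, 0],
    [0.95, 0.9, 0.24, 0.78, 0],
    [0.95, 1.24, 0.32, 0.98, 0],
    [0.95, 1.59, 0.4, 1.15, 0],
    [0.95, 1.96, 0.49, 1.29, 0],
    [0.95, 2.34, 0.57, 1.39, 0],
    [0.95, 2.73, 0.66, 1.46, 0],
    [0.95, 2.73, 0.66, 1.46, 0]
  ]
}}

```text
time_s: 18.95
ee_pos: [0.4928, 0.1271, 0.258]
eef_rot: [-3.142, 0.0, -2.918]
force: [-0.5, -0.1, 0.7]
grip_width: 0.012
grip_force: 3.0
```

Run:
```python
from h import *
c=snap('scene');im=c['image'];u,v=proj(c,[.48,.125,.05]);u,v=int(u),int(v)
b=snap('wrist')['image']
g=cv2.resize(im[v-35:v+35,u-35:u+35],(400,400),interpolation=cv2.INTER_CUBIC)
cv2.imwrite('pics/x2.png',cv2.cvtColor(np.hstack([g,cv2.resize(b[150:350,160:360],(400,400))]),cv2.COLOR_RGB2BGR))
cv2.imwrite('pics/x3.png',cv2.cvtColor(im,cv2.COLOR_RGB2BGR))
```

```text
(no output)
```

View pics/x2.png

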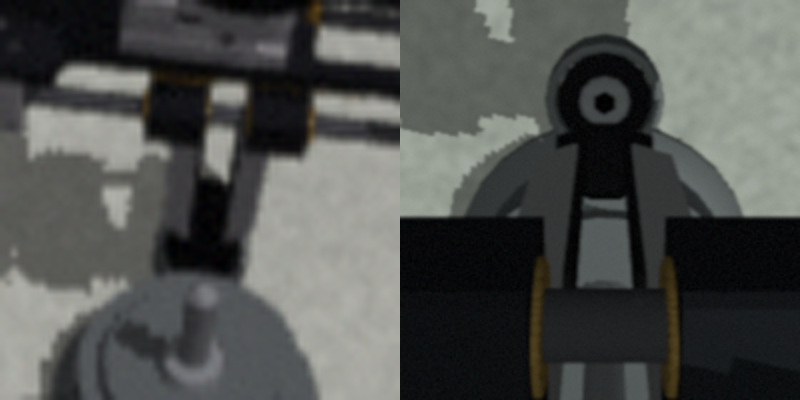

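View pics/x3.png

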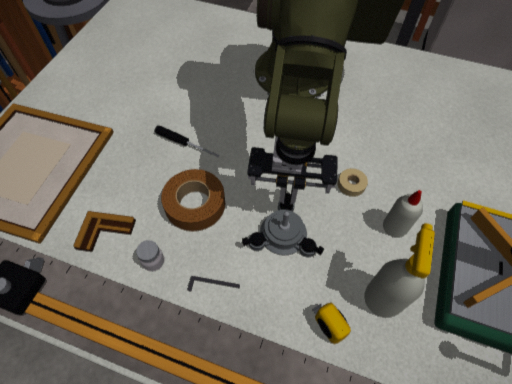

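The cap is nearly upright and still held, with the bolt's hex socket visible at (605,102). The roll lies flat at (193,198), the other two caps are shut and nothing else has moved.

```bash
python3 -c "
from station import ctrl
print(ctrl.hand_in())"
```

```text
the job is handed in; nothing more can be done
None
```

The job is handed in: the roll lies flat on the bench clear of the stand, and the loose bolt (on the foot nearest the robot) dropped 5 mm when tapped; its cap is held open at about 70°. I tapped one other cap, which was tight, and left the third untested once I had found the loose one.

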